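# Clear the slot and slide the wide spatula home in its rack

### The job

The wide filling spatula lying on the bench belongs in the bench-level slot of the wider of the two plywood racks, but a big roll of packing tape has been left in front of that slot. Move the roll out of the way, leaving it lying flat on the bench, then slide the spatula blade first into the slot until its wooden grip sits flush and square against the front of the rack. Leave the small spatula and the other things around the bench where they are.

Things in the scene. Friction and masses are not known exactly. Their poses are not given: they have to be found in the camera images.
- spatula: the wide spatula, loose, flat on the bench, 0.15 to 0.31 kg: wooden grip strip 160 mm wide (y), 36 deep (x), 30 tall, and a steel blade 150 mm wide, 2.5 thick, standing out 85 mm from the grip's front, flush with its underside. Origin: centre of the grip's underside; +x points to the blade's edge, z up: grip at x -18 to 18 mm, blade 18 to 103.
- spatula_edge (a point): the middle of the wide spatula's front blade edge, 103 mm ahead of its origin.
- roll: the big roll of brown packing tape, loose, lying flat on the bench in front of the wide rack: outside diameter 100 mm, bore 76 mm, 48 mm tall, 0.14 to 0.28 kg. Origin: centre of its underside; z along its axis.
- wide_rack: the wider plywood rack, fixed, 120 mm deep (x), 182 wide (y), 68 high. Origin: centre of its underside; its open front faces its own -x. Bench-level blade slot: 158 mm wide between side rails, 12 high, floor is the bench; the rails splay in the front 12 mm to about 168. A grip stops against the shelf board over the slot (12 to 24 mm up). Rolls of masking tape fill the shelf above.
- wide_rack_mouth (a point): the middle of the wide rack's slot at the rack's front face, at bench height, 60 mm in front of the rack's origin; same axes: +x leads into the slot, y across it. With the spatula flush home, the spatula's origin is 18 mm in front (-x) of this point, x axes parallel.
- narrow_rack: the narrower plywood rack beside the wide one (either may be on the left), fixed, same build, origin and axes, but 132 mm wide with a 108 mm slot; 120 mm deep, 68 high. Its slot is taken by the small spatula.
- narrow_spatula: the small spatula, loose, already home in the narrow rack: like the wide one but with a grip 110 mm wide and a blade 100 mm wide; same origin and axes. To be left there.
- spray_can: white and grey spray can, upright, 66 mm diameter, 193 mm high; origin under its middle. Bystander.
- cartridge: white sealant cartridge standing nozzle up, 50 mm diameter, 300 mm high; origin under its middle. Bystander.
- jar: glass jar with a steel lid, 72 mm diameter, 85 mm high; origin under its middle. Bystander.
- tape_measure: grey tape measure, 70 x 40 x 66 mm high; origin under its middle. Bystander.
- small_roll: black roll of tape lying flat, 86 mm diameter, 38 mm high; origin under its middle. Bystander.
- clamp: steel spring clamp lying flat, about 150 x 85 x 20 mm; origin near its pivot. Bystander.
Not all that is in view belongs to the job. What is shaped like the spatula but green or red is not meant.

How it is judged (in metres and radians):
On the way, in this order (a step that is already met when the one before it is completed fails the run):
1. the roll of tape no longer stands in front of the wide rack's slot ((y of roll in the frame of wide_rack_mouth above 0.115 m or y of roll in the frame of wide_rack_mouth below -0.115 m or x of roll in the frame of wide_rack_mouth below -0.15 m)), for 0.1 s.
2. the wide spatula's blade has entered the wide rack's slot by 15 mm or more (x of spatula_edge in the frame of wide_rack_mouth above 0.015 m and y of spatula_edge in the frame of wide_rack_mouth between -0.012 and 0.012 m and z of spatula_edge in the frame of wide_rack_mouth below 0.012 m), for 0.1 s.
At the end, for the whole second after the job is handed in: Wide spatula flat and at rest in the wide rack's slot: grip within 4 mm of the rack's front, 7 mm of the slot's middle line, 0.04 rad of square. Roll flat on the bench at rest, its middle over 115 mm to either side of that line or over 150 mm in front of the rack (x of spatula in the frame of wide_rack_mouth above -0.022 m and y of spatula in the frame of wide_rack_mouth between -0.007 and 0.007 m and z of spatula in the frame of wide_rack_mouth below 0.004 m and angle between the x axis of spatula and the x axis of wide_rack, either way round below 0.04 rad and angle between spatula's own z axis and vertical below 0.05 rad and linear speed of each of spatula, roll below 0.01 m/s and (y of roll in the frame of wide_rack_mouth above 0.115 m or y of roll in the frame of wide_rack_mouth below -0.115 m or x of roll in the frame of wide_rack_mouth below -0.15 m) and height (world z) of roll below 0.006 m and angle between roll's own z axis and vertical below 0.1 rad); the robot touches nothing.
It fails at once if the small spatula is pulled or knocked more than 12 mm from its place (distance of narrow_spatula from where it was at the start of the episode above 0.012 m).
It fails at once if another bystander (spray can, cartridge, jar, tape measure, small roll or clamp) is moved more than 25 mm (distance of any of spray_can, cartridge, jar, tape_measure, small_roll, clamp from where it was at the start of the episode above 0.025 m).
It also fails if it takes over 72 s, if anything falls off the work surface, if the arm or the gripper's body presses on something with over 40 N, if the wrist force passes 120 N, or if a joint passes its speed limit or range.

### The arm

A 6-joint arm with a two-finger parallel gripper is mounted at the origin on the work surface. World frame = base frame: x ahead of the robot, y to its left, z up, the work surface at z = 0. Lengths are in m, angles in degrees, forces in N, time in s.
With the tool pointing down it reaches from about 0.3 to 0.775 m from the base axis. Payload 14.6 kg.
Tool frame: the origin (TCP) lies at the very end of the fingers, on their centre line; the grasp point (between the pads) lies 19 mm behind it; z points along the fingers, x is the direction in which the jaws open and shut, and the axes are right-handed (so a half turn about z gives the same grasp; the last joint's range is limited). The gripper opens to 85 mm and grips with 20 to 120 N. Pads are 22 mm wide; open, the fingers measure 114 mm over their backs; the gripper's body (76 mm by 85 mm) begins 54 mm behind the grasp point. The pads swing forward as they close: fully open they stand 13 mm farther back than shut.
Start: joints at [-74.003, 17.183, 87.147, -0, 75.671, -3.816], TCP at [0.186, -0.517, 0.231] pointing down, gripper open.
Joint ranges: [-173.82, 173.82], [-45.26, 126.66], [13.44, 144.39], [-59.66, 239.66], [0, 175.72], [-146.38, 146.38]. Speed limits (degrees/s): [127.2, 127.2, 147.25, 180, 180, 180].

### API

Orientations are given as [roll, pitch, yaw] about the fixed x, y, z axes, in that order (R = Rz(yaw) Ry(pitch) Rx(roll)).
In Python, from station import ctrl gives the robot as it stands.
- The arm moves only by the tool drive_tool, never from a script. Its argument "commands" is a list of rows, each a list of 3 entries, a list of its own where there are three numbers: the closure in counts, from 0 (fully open) to 255 (shut), then the shift along the world's x, y, z in m, then the turn, a rotation vector about the world's x, y, z in degrees. In form: [[gripper, [tx, ty, tz], [rx, ry, rz]], ...]. A call has 1 to 12 rows; each row is the pose to reach, as a shift and turn from the pose commanded when the call began; what a row does not reach only later rows make up. A row lasts 1/12 s, in which the tool goes at most 41.7 mm and 7.16 degrees, less where a joint would pass 70% of its speed; a pose out of reach is approached as far as the arm can. A call with a gripper value outside its range is refused whole. The fingers move at their own pace and stop on an object; the grip force is fixed at half the most. Time passes only in rows, so rows that repeat a pose let the fingers close. It gives the time, the measured TCP pose, the force and the opening at its end, in the units of the state.
- ctrl.read_state(): the state, without advancing time (a new reading comes with each control period).
- ctrl.read_camera(name): name is "side" or "top" or "wrist"; returns (picture, depth): 420x560x3 uint8, red, green, blue; 420x560 float32, m along the optical axis (not along the pixel's ray), 0 where there is no reading.
- ctrl.camera_params(name): a dict with "fx", "fy", "cx", "cy" (pixels), "R" (3x3) and "t" (3): a world point X has camera coordinates R X + t. Camera axes: x right, y down, z forward; pixel columns grow to the right and rows downward; lengths in m; the calibration is good to about 2 mm. A picture is of the moment at which its call begins: read the wrist's pose just before it. camera_params takes no time and is no camera call; for the wrist camera it gives the pose at the moment of the call.
- ctrl.sign_off(): hands the job in, once; it reports no verdict.
Trained networks look in the newest picture that a camera, given by its name, has taken for a name from the list of things; names that differ only in an ending like _2 or _b are one class to them, and where a whole thing is asked for, a point or a joint stands for the part that bears it (a point fixed in the world has none). Each returns a list of dicts, best first, with "confidence" (0 to 1); they miss things now and then, are a little off and sometimes report something else, mostly with a low value. They report only what shows in the picture. A call takes as long as a camera call. They do not tell look-alikes from the thing itself.
- ctrl.boxes_of(camera, label): "bbox" ([centre column, centre row, width, height] in pixels, round what is visible of it).
- ctrl.pinpoint(camera, label): "xy" ([column, row] in pixels: a listed point, or the origin of a listed thing).
The state is a dict: "clock": time; "joint_pos": joint angles; "joint_velocities": joint speeds; "tau": joint torques, N m; "tcp_pos": TCP position; "tcp_rot": TCP orientation; "ft_force": force on the tool from outside, world axes, zero at the start; "moment": the same for the moment, N m; "width": finger opening in m.
Only numpy, scipy, OpenCV 4.12 (cv2) and the standard library are available. Lean on these libraries where they do the work, as an engineer would, in place of code of your own. Each camera call takes 0.05 s, during which the arm holds its last target. There are 200 camera calls.

## Working session

There is one attempt and no reset: what is moved stays moved. The work goes in short steps, Python scripts to look and compute and a tool call to move; the robot and the scene stay as the last step left them, time stands still between calls to the robot, and variables do not carry over. Pictures are saved under pics/ and viewed, about 8 in all and at most 12, crops included, and the job is handed in when it is done.

Besides the shell and the picture viewer there is one more tool, called by a JSON object that holds its "name" and its "arguments", one argument or row to a line. drive_tool: Moves the arm, as the interface text tells. Its arguments: {"type":"object","properties":{"commands":{"type":"array"}},"required":["commands"]}

```bash
mkdir -p pics
cat > h.py <<'E'
import numpy as np, cv2
from station import ctrl
def P(cam): 
    p=ctrl.camera_params(cam); return p,np.array(p["R"]),np.array(p["t"])
def ray(cam,uv,z):
    p,R,t=P(cam); d=R.T@np.array([(uv[0]-p["cx"])/p["fx"],(uv[1]-p["cy"])/p["fy"],1]); c=-R.T@t
    return c+d*(z-c[2])/d[2]
def cloud(cam,dep):
    p,R,t=P(cam); v,u=np.indices(dep.shape); 
    X=np.stack([(u-p["cx"])/p["fx"]*dep,(v-p["cy"])/p["fy"]*dep,dep],-1)
    W=(X-t)@R; W[dep<=0]=np.nan; return W
def proj(cam,X):
    p,R,t=P(cam); c=R@np.array(X)+t; return np.array([p["fx"]*c[0]/c[2]+p["cx"],p["fy"]*c[1]/c[2]+p["cy"]])
E
python3 - <<'E'
from h import *
for c in ["top","side"]:
    im,d=ctrl.read_camera(c); np.savez(f"{c}0.npz",im=im,d=d); cv2.imwrite(f"pics/{c}0.png",im[...,::-1])
    p,R,t=P(c); print(c,(-R.T@t).round(3))
    for l in ["spatula","roll","wide_rack","wide_rack_mouth","spatula_edge","narrow_rack","narrow_spatula"]:
        r=ctrl.pinpoint(c,l)[:3]
        print(l,[(np.round(x["xy"]).tolist(),round(x["confidence"],2),ray(c,x["xy"],0).round(3).tolist()) for x in r])
print(ctrl.read_state())
E
```

```text
top [ 0.218 -0.01   1.362]
spatula [([319.0, 205.0], 0.79, [0.468, -0.126, 0.0]), ([237.0, 243.0], 0.72, [0.37, 0.107, 0.0]), ([396.0, 299.0], 0.64, [0.203, -0.322, 0.0])]
roll []
wide_rack [([223.0, 127.0], 0.94, [0.706, 0.142, 0.0]), ([220.0, 145.0], 0.47, [0.654, 0.15, 0.0])]
wide_rack_mouth [([221.0, 146.0], 0.66, [0.65, 0.148, 0.0])]
spatula_edge [([335.0, 177.0], 0.9, [0.549, -0.175, 0.0]), ([234.0, 280.0], 0.81, [0.268, 0.116, 0.0]), ([379.0, 330.0], 0.62, [0.122, -0.272, 0.0])]
narrow_rack [([318.0, 127.0], 0.72, [0.698, -0.132, 0.0]), ([317.0, 148.0], 0.5, [0.634, -0.127, 0.0])]
narrow_spatula [([318.0, 149.0], 0.96, [0.633, -0.129, 0.0]), ([221.0, 172.0], 0.2, [0.572, 0.149, 0.0])]
side [0.067 0.903 0.885]
spatula [([292.0, 260.0], 0.93, [0.384, 0.105, 0.0]), ([293.0, 204.0], 0.71, [0.478, -0.122, 0.0])]
roll [([225.0, 245.0], 0.56, [0.579, 0.131, 0.0])]
wide_rack [([198.0, 240.0], 0.73, [0.658, 0.147, 0.0]), ([185.0, 230.0], 0.57, [0.718, 0.125, 0.0])]
wide_rack_mouth []
spatula_edge [([279.0, 189.0], 0.95, [0.552, -0.172, -0.0]), ([332.0, 274.0], 0.85, [0.267, 0.107, -0.0])]
narrow_rack [([228.0, 188.0], 0.97, [0.705, -0.107, 0.0]), ([161.0, 335.0], 0.64, [0.565, 0.452, 0.0])]
narrow_spatula [([251.0, 190.0], 0.72, [0.631, -0.13, 0.0])]
{'clock': 0.8, 'joint_pos': array([-7.40019249e+01,  1.71824563e+01,  8.71474451e+01,  6.59779741e-04,
        7.56716873e+01, -3.81763277e+00]), 'joint_velocities': array([-0.10403334, -0.02210806,  0.0054999 , -0.06904805, -0.00589926,
        0.10448156]), 'tau': array([-1.96886191e-03, -5.43329394e+01, -3.61967111e+01, -1.00735115e-04,
        6.87671636e-04, -2.99057952e-07]), 'tcp_pos': array([ 0.18642682, -0.5174214 ,  0.23128166]), 'tcp_rot': array([-1.79999256e+02,  1.54259038e-03, -7.01844554e+01]), 'ft_force': array([-0.36442552,  0.22720912, -0.14305693]), 'moment': array([ 9.04828993e-03, -4.91868778e-02, -3.72245055e-05]), 'width': 0.08530267073366427}
```

View pics/top0.png

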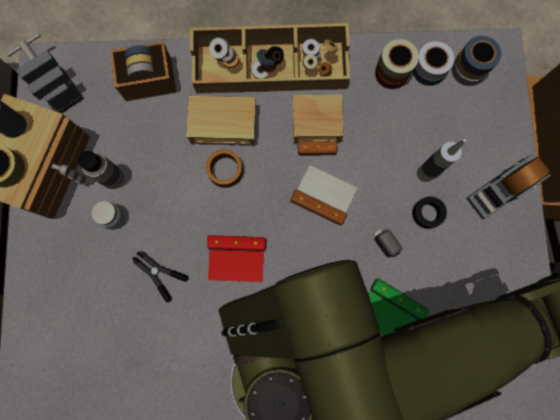

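View pics/side0.png

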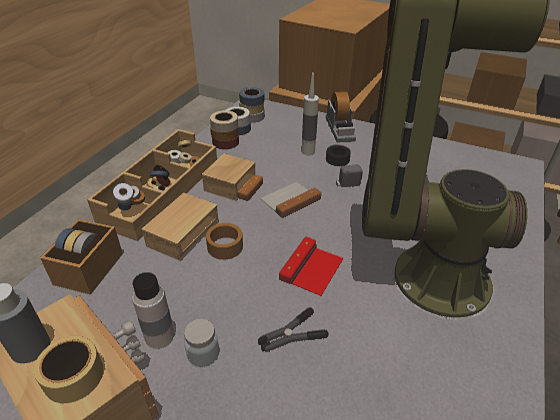

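Candidates for the spatula in the top picture: a wood/steel one at (322,195), a red one at (237,258) and a green one at (398,305). The wood/steel one is meant, since the description says wooden grip and steel blade. The wide rack is at (221,121), with the tape roll in front at (224,168), and the narrow rack is at (318,120). I'll measure from both views and confirm the spatula in a crop.

Run:
```python
from h import *
rois={"top":{"grip":(285,180,355,228),"rack":(180,90,262,150),"roll":(200,144,248,192),"red":(200,230,272,285)},"side":{"grip":(262,178,325,220),"rack":(140,190,222,260),"roll":(200,218,248,262)}}
for c in rois:
    f=np.load(f"{c}0.npz"); W=cloud(c,f["d"])
    for n,(a,b,e,g) in rois[c].items():
        w=W[b:g,a:e].reshape(-1,3); w=w[~np.isnan(w[:,0])]
        lo,hi={"grip":(.02,.04),"rack":(.055,.08),"roll":(.038,.06),"red":(.02,.04)}[n]
        q=w[(w[:,2]>lo)&(w[:,2]<hi)]
        r=cv2.minAreaRect(q[:,:2].astype(np.float32)); 
        print(c,n,len(q),"z",np.median(q[:,2]).round(4),np.round(r[0],4),np.round(r[1],3),round(r[2],2),cv2.boxPoints(r).round(3).tolist())
im=np.load("top0.npz")["im"]
cv2.imwrite("pics/crop.png",cv2.resize(im[135:285,180:380,::-1],None,fx=4,fy=4,interpolation=cv2.INTER_CUBIC))
```

```text
top grip 746 z 0.0295 [ 0.4605 -0.1208] [0.16  0.037] 62.49 [[0.40700000524520874, -0.18299999833106995], [0.4399999976158142, -0.20000000298023224], [0.5139999985694885, -0.05900000035762787], [0.48100000619888306, -0.04100000113248825]]
top rack 2847 z 0.0682 [0.712  0.1408] [0.187 0.122] 86.49 [[0.6449999809265137, 0.050999999046325684], [0.7670000195503235, 0.0430000014603138], [0.7789999842643738, 0.23100000619888306], [0.6570000052452087, 0.23800000548362732]]
top roll 470 z 0.0478 [0.5764 0.1359] [0.099 0.099] 46.14 [[0.5070000290870667, 0.1340000033378601], [0.578000009059906, 0.06599999964237213], [0.6460000276565552, 0.13699999451637268], [0.574999988079071, 0.20600000023841858]]
top red 768 z 0.0294 [0.3672 0.1068] [0.16  0.039] 86.42 [[0.34299999475479126, 0.02800000086426735], [0.38100001215934753, 0.026000000536441803], [0.39100000262260437, 0.1850000023841858], [0.3529999852180481, 0.18799999356269836]]
side grip 446 z 0.0301 [ 0.5044 -0.1125] [0.201 0.145] 7.0 [[0.3959999978542328, -0.05299999937415123], [0.414000004529953, -0.19699999690055847], [0.6129999756813049, -0.1720000058412552], [0.5950000286102295, -0.02800000086426735]]
side rack 2394 z 0.0685 [0.7713 0.1393] [0.193 0.243] 87.36 [[0.6449999809265137, 0.04899999871850014], [0.8880000114440918, 0.03700000047683716], [0.8970000147819519, 0.23000000417232513], [0.6539999842643738, 0.2409999966621399]]
side roll 457 z 0.0476 [0.5753 0.1376] [0.098 0.101] 30.65 [[0.5070000290870667, 0.15600000321865082], [0.5590000152587891, 0.0689999982714653], [0.6430000066757202, 0.11900000274181366], [0.5920000076293945, 0.20600000023841858]]
```

View pics/crop.png

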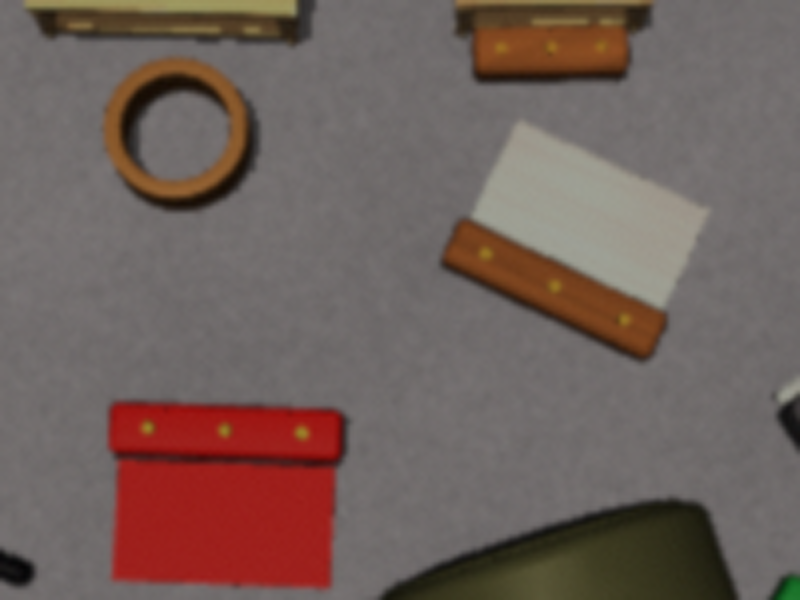

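The crop confirms the wood and steel spatula: grip centre at crop (555,287), top picture (319,207), which is (0.4605, -0.121) with its x axis at -27.5°. Top heights came out at 29.5, 68 and 48 mm, as they should. The roll is at (0.576, 0.137) and the rack yaw is about -3.5°. Now moving to the roll.

{"name": "drive_tool", "arguments": {
  "commands": [
    [0, [0.22, 0.42, 0], [0, 0, 70.2]],
    [0, [0.22, 0.42, 0], [0, 0, 70.2]],
    [0, [0.22, 0.42, 0], [0, 0, 70.2]],
    [0, [0.22, 0.42, 0], [0, 0, 70.2]],
    [0, [0.22, 0.42, 0], [0, 0, 70.2]],
    [0, [0.22, 0.42, 0], [0, 0, 70.2]],
    [0, [0.22, 0.42, 0], [0, 0, 70.2]],
    [0, [0.22, 0.42, 0], [0, 0, 70.2]],
    [0, [0.22, 0.42, 0], [0, 0, 70.2]],
    [0, [0.22, 0.42, 0], [0, 0, 70.2]],
    [0, [0.22, 0.42, 0], [0, 0, 70.2]],
    [0, [0.22, 0.42, 0], [0, 0, 70.2]]
  ]
}}

```text
clock: 1.8
tcp_pos: [0.4077, -0.0938, 0.2315]
tcp_rot: [-180.0, -0.0, 0.2]
ft_force: [-0.2, -1.5, -0.7]
width: 0.0853
```

{"name": "drive_tool", "arguments": {
  "commands": [
    [0, [0.124, 0.231, 0], [0, 0, 0]],
    [0, [0.124, 0.231, 0], [0, 0, 0]],
    [0, [0.124, 0.231, 0], [0, 0, 0]],
    [0, [0.124, 0.231, 0], [0, 0, 0]],
    [0, [0.124, 0.231, 0], [0, 0, 0]],
    [0, [0.124, 0.231, 0], [0, 0, 0]],
    [0, [0.124, 0.231, 0], [0, 0, 0]],
    [0, [0.124, 0.231, 0], [0, 0, 0]],
    [0, [0.124, 0.231, 0], [0, 0, 0]],
    [0, [0.124, 0.231, 0], [0, 0, 0]]
  ]
}}

```text
clock: 2.63
tcp_pos: [0.5301, 0.1327, 0.2312]
tcp_rot: [180.0, 0.0, -0.0]
ft_force: [-0.6, 0.6, -0.8]
width: 0.0854
```

Run:
```python
from h import *
print(ctrl.read_state()["tcp_pos"])
im,d=ctrl.read_camera("wrist"); cv2.imwrite("pics/w1.png",im[...,::-1]); np.savez("w1.npz",im=im,d=d)
p,R,t=P("wrist"); print(-R.T@t,R.round(2).tolist(),p["fx"])
W=cloud("wrist",d); w=W.reshape(-1,3); w=w[~np.isnan(w[:,0])]
q=w[(w[:,2]>.04)&(w[:,2]<.056)&(np.hypot(w[:,0]-.576,w[:,1]-.137)<.06)]
print(len(q)); r=cv2.minAreaRect(q[:,:2].astype(np.float32)); print("roll",r,np.median(q[:,2]))
q=w[(w[:,2]>.06)&(w[:,2]<.08)&(w[:,0]>.63)]
if len(q): r=cv2.minAreaRect(q[:,:2].astype(np.float32)); print("rack",r,cv2.boxPoints(r).round(4).tolist(),np.median(q[:,2]))
```

```text
[0.53006112 0.13266958 0.23124737]
[0.5286175  0.19959482 0.37376023] [[1.0, 0.0, -0.0], [0.0, -0.96, 0.26], [-0.0, -0.26, -0.96]] 296.944811274888
2752
roll ((0.5741866827011108, 0.13643445074558258), (0.09853022545576096, 0.09881304204463959), 4.590604782104492) 0.0476958636904803
rack ((0.7543923258781433, 0.035860151052474976), (0.19807501137256622, 0.43648919463157654), 14.18958854675293) [[0.6049000024795532, 0.2231999933719635], [0.711899995803833, -0.20000000298023224], [0.9039000272750854, -0.15139999985694885], [0.7968999743461609, 0.271699994802475]] 0.06777580184537635
```

View pics/w1.png

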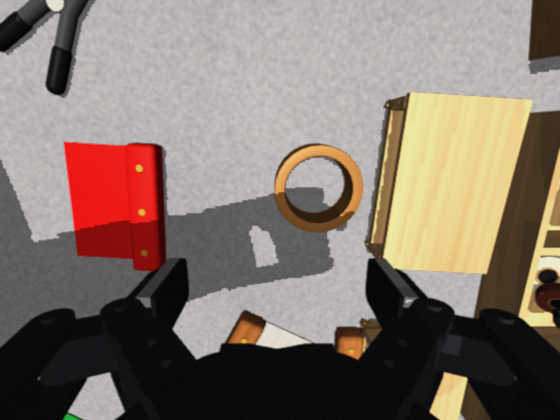

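Wrist view: the roll is at (318,188), 6 cm in front of the wide rack at (455,180), and the near wall of the roll lies under the jaws. Next I descend and grip that wall.

{"name": "drive_tool", "arguments": {
  "commands": [
    [0, [0, 0.002, -0.21], [0, 0, 0]],
    [0, [0, 0.002, -0.21], [0, 0, 0]],
    [0, [0, 0.002, -0.21], [0, 0, 0]],
    [0, [0, 0.002, -0.21], [0, 0, 0]],
    [0, [0, 0.002, -0.21], [0, 0, 0]],
    [0, [0, 0.002, -0.21], [0, 0, 0]],
    [255, [0, 0.002, -0.21], [0, 0, 0]],
    [255, [0, 0.002, -0.21], [0, 0, 0]],
    [255, [0, 0.002, -0.21], [0, 0, 0]],
    [255, [0, 0.002, -0.21], [0, 0, 0]],
    [255, [0, 0.002, -0.21], [0, 0, 0]],
    [255, [0, 0.002, -0.21], [0, 0, 0]]
  ]
}}

```text
clock: 3.68
tcp_pos: [0.5311, 0.1357, 0.0226]
tcp_rot: [-180.0, -0.1, 0.0]
ft_force: [6.4, 0.7, 7.1]
width: 0.0126
```

Run:
```python
from h import *
p=ctrl.camera_params("wrist")
f=np.load("w1.npz"); d=f["d"]
# w1 pose saved manually: R,t from printed
c=np.array([0.5286175,0.19959482,0.37376023]); a=np.arcsin(.2588)
R=np.array([[1,0,0],[0,-np.cos(a),np.sin(a)],[0,-np.sin(a),-np.cos(a)]]); t=-R@c
v,u=np.indices(d.shape); X=np.stack([(u-p["cx"])/p["fx"]*d,(v-p["cy"])/p["fy"]*d,d],-1); W=(X-t)@R; W[d<=0]=np.nan
w=W[85:285,370:545].reshape(-1,3); q=w[(w[:,2]>.06)&(w[:,2]<.075)]
r=cv2.minAreaRect(q[:,:2].astype(np.float32)); print("rack",r,cv2.boxPoints(r).round(4).tolist(),np.median(q[:,2]))
# front edge: min x per y bin
ys=np.arange(.065,.225,.005); xs=[np.percentile(q[abs(q[:,1]-y)<.0025,0],1) for y in ys]
k=np.polyfit(ys,xs,1); print("front x=",k, "yaw",-np.degrees(np.arctan(k[0])),np.std(np.polyval(k,ys)-xs))
```

```text
rack ((0.7402165532112122, 0.13359040021896362), (0.19967184960842133, 0.18137116730213165), 86.59870910644531) [[0.6438000202178955, 0.03929999843239784], [0.8248000144958496, 0.028599999845027924], [0.8367000222206116, 0.22789999842643738], [0.6556000113487244, 0.2386000007390976]] 0.06763799792923539
front x= [0.0570528  0.64274775] yaw -3.265345065613174 0.00010337114029290766
```

Gripped (12.6 mm wall). Lifting it and carrying it to the left.

{"name": "drive_tool", "arguments": {
  "commands": [
    [255, [0, 0, 0.03], [0, 0, 0]],
    [255, [0, 0, 0.05], [0, 0, 0]],
    [255, [-0.02, 0.04, 0.05], [0, 0, 0]],
    [255, [-0.02, 0.08, 0.05], [0, 0, 0]],
    [255, [-0.02, 0.12, 0.05], [0, 0, 0]],
    [255, [-0.02, 0.16, 0.05], [0, 0, 0]],
    [255, [-0.02, 0.18, 0.05], [0, 0, 0]],
    [255, [-0.02, 0.18, 0.05], [0, 0, 0]],
    [255, [-0.02, 0.18, 0.03], [0, 0, 0]],
    [255, [-0.02, 0.18, 0.012], [0, 0, 0]],
    [255, [-0.02, 0.18, 0.004], [0, 0, 0]],
    [255, [-0.02, 0.18, 0.001], [0, 0, 0]]
  ]
}}

```text
clock: 4.68
tcp_pos: [0.5097, 0.3148, 0.0227]
tcp_rot: [179.9, 0.2, -0.0]
ft_force: [-23.4, -12.5, 39.9]
width: 0.0114
```

{"name": "drive_tool", "arguments": {
  "commands": [
    [255, [0, 0, -0.001], [0, 0, 0]],
    [255, [0, 0, -0.001], [0, 0, 0]],
    [0, [0, 0, -0.001], [0, 0, 0]],
    [0, [0, 0, -0.001], [0, 0, 0]],
    [0, [0, 0, -0.001], [0, 0, 0]],
    [0, [0, 0, -0.001], [0, 0, 0]],
    [0, [0, 0, -0.001], [0, 0, 0]],
    [0, [0, 0, 0.03], [0, 0, 0]],
    [0, [0, 0, 0.07], [0, 0, 0]],
    [0, [0, 0, 0.11], [0, 0, 0]],
    [0, [0, 0, 0.11], [0, 0, 0]]
  ]
}}

```text
clock: 5.6
tcp_pos: [0.513, 0.317, 0.1404]
tcp_rot: [-179.7, -0.6, 0.0]
ft_force: [0.7, 1.2, 1.3]
width: 0.0853
```

Run:
```python
from h import *
for c in ["top","side"]:
    im,d=ctrl.read_camera(c); np.savez(f"{c}1.npz",im=im,d=d); cv2.imwrite(f"pics/{c}1.png",im[...,::-1])
W=cloud("side",d); w=W.reshape(-1,3); w=w[~np.isnan(w[:,0])]
q=w[(w[:,2]>.042)&(w[:,2]<.055)&(np.hypot(w[:,0]-.555,w[:,1]-.316)<.07)]
print(len(q),cv2.minAreaRect(q[:,:2].astype(np.float32)),np.percentile(q[:,2],[5,50,95]))
```

```text
522 ((0.5529484748840332, 0.3169437050819397), (0.09894698113203049, 0.09825478494167328), 52.61572265625) [0.04353634 0.04805959 0.05092469]
```

View pics/side1.png

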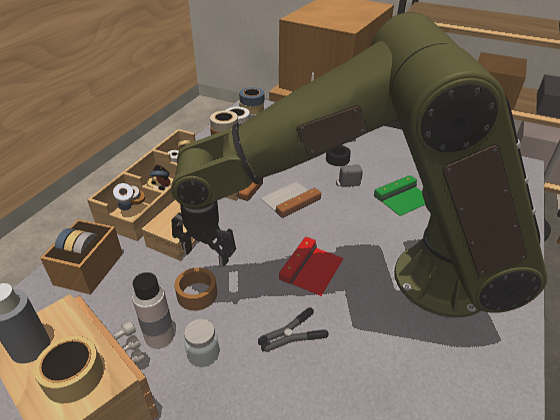

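The roll now lies flat at (0.553, 0.317), side picture (196,288), about 172 mm beside the slot line. Next, above the spatula.

{"name": "drive_tool", "arguments": {
  "commands": [
    [0, [-0.052, -0.438, 0.06], [0, 0, -27.5]],
    [0, [-0.052, -0.438, 0.06], [0, 0, -27.5]],
    [0, [-0.052, -0.438, 0.06], [0, 0, -27.5]],
    [0, [-0.052, -0.438, 0.06], [0, 0, -27.5]],
    [0, [-0.052, -0.438, 0.06], [0, 0, -27.5]],
    [0, [-0.052, -0.438, 0.06], [0, 0, -27.5]],
    [0, [-0.052, -0.438, 0.06], [0, 0, -27.5]],
    [0, [-0.052, -0.438, 0.06], [0, 0, -27.5]],
    [0, [-0.052, -0.438, 0.06], [0, 0, -27.5]],
    [0, [-0.052, -0.438, 0.06], [0, 0, -27.5]],
    [0, [-0.052, -0.438, 0.06], [0, 0, -27.5]],
    [0, [-0.052, -0.438, 0.06], [0, 0, -27.5]]
  ]
}}

```text
clock: 6.7
tcp_pos: [0.4575, -0.1265, 0.1916]
tcp_rot: [180.0, 0.1, -27.7]
ft_force: [0.3, 0.5, 0.2]
width: 0.0852
```

Run:
```python
from h import *
s=ctrl.read_state(); print(s["tcp_pos"],s["tcp_rot"])
im,d=ctrl.read_camera("wrist"); cv2.imwrite("pics/w2.png",im[...,::-1])
W=cloud("wrist",d); w=W.reshape(-1,3); w=w[~np.isnan(w[:,0])]
q=w[(w[:,2]>.024)&(w[:,2]<.036)&(np.hypot(w[:,0]-.4605,w[:,1]+.1208)<.1)]
r=cv2.minAreaRect(q[:,:2].astype(np.float32)); print(len(q),r,cv2.boxPoints(r).round(4).tolist(),np.median(q[:,2]))
```

```text
[ 0.45752455 -0.12645147  0.19162479] [ 1.79954601e+02  5.14573816e-02 -2.77251239e+01]
4939 ((0.45899108052253723, -0.11860880255699158), (0.1573546677827835, 0.035779040306806564), 62.33354568481445) [[0.4065999984741211, -0.18000000715255737], [0.4383000135421753, -0.19660000503063202], [0.5113999843597412, -0.05719999969005585], [0.4796999990940094, -0.0406000018119812]] 0.029095578813858908
```

View pics/w2.png

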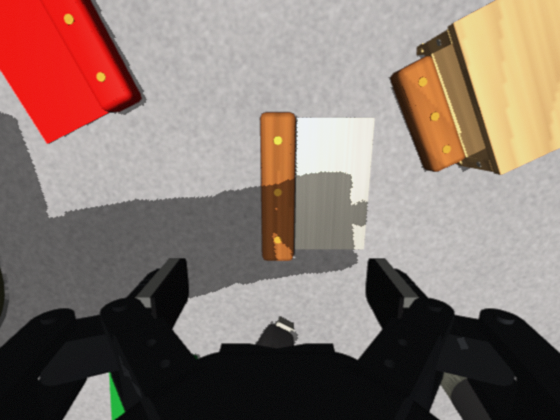

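The grip is at (278,190), parallel to the pads. Descending in two stages.

{"name": "drive_tool", "arguments": {
  "commands": [
    [0, [0.002, 0.007, -0.04], [0, 0, 0]],
    [0, [0.002, 0.007, -0.08], [0, 0, 0]],
    [0, [0.002, 0.007, -0.12], [0, 0, 0]],
    [0, [0.002, 0.007, -0.14], [0, 0, 0]],
    [0, [0.002, 0.007, -0.14], [0, 0, 0]],
    [0, [0.002, 0.007, -0.14], [0, 0, 0]],
    [0, [0.002, 0.007, -0.14], [0, 0, 0]]
  ]
}}

```text
clock: 7.33
tcp_pos: [0.4611, -0.1151, 0.0534]
tcp_rot: [-180.0, -0.1, -27.5]
ft_force: [-0.3, -0.7, 0.2]
width: 0.0853
```

{"name": "drive_tool", "arguments": {
  "commands": [
    [0, [-0.001, -0.004, -0.03], [0, 0, 0]],
    [0, [-0.001, -0.004, -0.048], [0, 0, 0]],
    [0, [-0.001, -0.004, -0.048], [0, 0, 0]],
    [0, [-0.001, -0.004, -0.048], [0, 0, 0]],
    [255, [-0.001, -0.004, -0.048], [0, 0, 0]],
    [255, [-0.001, -0.004, -0.048], [0, 0, 0]],
    [255, [-0.001, -0.004, -0.048], [0, 0, 0]],
    [255, [-0.001, -0.004, -0.048], [0, 0, 0]],
    [255, [-0.001, -0.004, -0.048], [0, 0, 0]],
    [255, [-0.001, -0.004, -0.048], [0, 0, 0]]
  ]
}}

```text
clock: 8.17
tcp_pos: [0.4601, -0.1196, 0.0054]
tcp_rot: [-180.0, -0.1, -27.5]
ft_force: [-1.3, 0.9, 10.9]
width: 0.035
```

Held (35 mm). Lifting, turning square to the rack and carrying it to a pre-insert pose.

{"name": "drive_tool", "arguments": {
  "commands": [
    [255, [0, 0, 0.03], [0, 0, 0]],
    [255, [0, 0, 0.06], [0, 0, 0]],
    [255, [0.01, 0.04, 0.06], [0, 0, 6]],
    [255, [0.02, 0.08, 0.06], [0, 0, 12]],
    [255, [0.03, 0.12, 0.06], [0, 0, 18]],
    [255, [0.04, 0.16, 0.06], [0, 0, 24.2]],
    [255, [0.05, 0.2, 0.06], [0, 0, 24.2]],
    [255, [0.051, 0.24, 0.06], [0, 0, 24.2]],
    [255, [0.051, 0.265, 0.06], [0, 0, 24.2]],
    [255, [0.051, 0.272, 0.06], [0, 0, 24.2]],
    [255, [0.051, 0.272, 0.06], [0, 0, 24.2]],
    [255, [0.051, 0.272, 0.06], [0, 0, 24.2]]
  ]
}}

```text
clock: 9.17
tcp_pos: [0.5102, 0.1522, 0.0642]
tcp_rot: [180.0, 0.0, -3.3]
ft_force: [-0.0, -0.7, -2.7]
width: 0.0352
```

Run:
```python
from h import *
s=ctrl.read_state(); print(s["tcp_pos"],s["tcp_rot"],s["width"])
im,d=ctrl.read_camera("wrist"); cv2.imwrite("pics/w3.png",im[...,::-1])
W=cloud("wrist",d); np.savez("w3.npz",W=W,im=im)
def box(n,xr,yr,zr):
    m=(W[...,0]>xr[0])&(W[...,0]<xr[1])&(W[...,1]>yr[0])&(W[...,1]<yr[1])&(W[...,2]>zr[0])&(W[...,2]<zr[1])
    q=W[m]; r=cv2.minAreaRect(q[:,:2].astype(np.float32)); print(n,len(q),np.round(r[0],4),np.round(r[1],4),round(r[2],2),cv2.boxPoints(r).round(4).tolist(),np.median(q[:,2]).round(4))
    return q
box("rack",(.63,.775),(.03,.26),(.058,.075))
g=box("grip",(.47,.545),(.04,.27),(.083,.1))
b=box("blade",(.535,.64),(.04,.27),(.055,.075))
for n,q in(("grip",g),("blade",b)):
    k=np.linalg.lstsq(np.c_[q[:,:2]-q[:,:2].mean(0),np.ones(len(q))],q[:,2],rcond=None)[0]; print(n,"slope",k)
```

```text
[0.51017594 0.15220281 0.06415487] [ 1.79982110e+02  3.09844715e-02 -3.25755720e+00] 0.03515583831259006
rack 4155 [0.651 0.125] [0.0184 0.1114] 6.75 [[0.6353999972343445, 0.17919999361038208], [0.6485000252723694, 0.06859999895095825], [0.666700005531311, 0.07069999724626541], [0.6535999774932861, 0.18129999935626984]] 0.0665
grip 21029 [0.5097 0.1751] [0.1108 0.0624] 87.34 [[0.47600001096725464, 0.12120000272989273], [0.5382999777793884, 0.11829999834299088], [0.5435000061988831, 0.2290000021457672], [0.4810999929904938, 0.23190000653266907]] 0.0883
blade 27405 [0.5716 0.1469] [0.1495 0.0812] 86.83 [[0.5268999934196472, 0.07450000196695328], [0.6079999804496765, 0.07000000029802322], [0.6161999702453613, 0.21930000185966492], [0.5351999998092651, 0.22380000352859497]] 0.0608
grip slope [-0.00224113 -0.01024094  0.08825556]
blade slope [-0.0042575  -0.00189124  0.06080218]
```

View pics/w3.png

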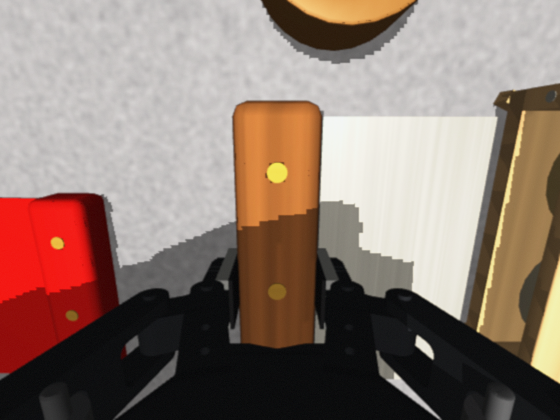

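Wrist view: the blade's edge runs from (497,117) to about (465,340), the rack front with its left side wall is at (505,100), and the grip is square in the jaws. I'll check the slot's midline from the rack's left wall and right side.

Run:
```python
from h import *
W=np.load("w3.npz")["W"]; q=W.reshape(-1,3); q=q[~np.isnan(q[:,0])]
a=q[(q[:,0]>.645)&(q[:,0]<.68)&(q[:,1]>.18)&(q[:,1]<.3)]
for z in (.01,.02,.03,.045,.06): 
    s=a[abs(a[:,2]-z)<.006]
    if len(s): print("w3",z,len(s),np.percentile(s[:,0],[2,50]).round(4),np.percentile(s[:,1],[50,98,100]).round(4))
yaw=np.radians(-3.3); u=np.array([np.cos(yaw),np.sin(yaw)]); v=np.array([-u[1],u[0]])
for n in ("top0","side0"):
    W=cloud(n[:-1],np.load(n+".npz")["d"]); q=W.reshape(-1,3); q=q[~np.isnan(q[:,0])]
    q=q[(q[:,2]>.062)&(q[:,2]<.075)&(q[:,0]>.64)&(q[:,0]<.765)&(q[:,1]>0)&(q[:,1]<.28)]
    l=q[:,:2]@v; f=q[:,:2]@u
    L=[];H=[]
    for b in np.arange(f.min()+.01,f.max()-.01,.004):
        s=l[abs(f-b)<.002]
        if len(s)>5: L.append(s.min());H.append(s.max())
    print(n,"lateral",np.median(L).round(4),np.median(H).round(4),"mid",((np.median(L)+np.median(H))/2).round(4))
print("edge lateral",np.array([.6121,.1447])@v,"u",np.array([.6121,.1447])@u,"tcp lat",np.array([.5102,.1522])@v,"mouth u",np.array([.651,.1445])@u)
```

```text
w3 0.01 588 [0.6531 0.6552] [0.2172 0.2344 0.2351]
w3 0.02 4140 [0.6533 0.6619] [0.2031 0.2315 0.2342]
w3 0.03 1488 [0.6545 0.6629] [0.207  0.2334 0.2342]
w3 0.045 299 [0.6548 0.656 ] [0.2273 0.234  0.2342]
w3 0.06 5 [0.6522 0.6535] [0.1809 0.1816 0.1816]
top0 lateral 0.0897 0.2733 mid 0.1815
side0 lateral 0.0907 0.2752 mid 0.183
edge lateral 0.179695001766001 u 0.6027555112483973 tcp lat 0.18131679104342635 mouth u 0.641602520720075
```

Slot midline is consistent to about 1.5 mm (lateral 0.1806 / 0.1815 / 0.183) and the blade is at 0.1797. I'll shift by 1.5 mm, lower and slide in slowly.

{"name": "drive_tool", "arguments": {
  "commands": [
    [255, [0, 0.0015, -0.025], [0, 0, 0]],
    [255, [0, 0.0015, -0.045], [0, 0, 0]],
    [255, [0, 0.0015, -0.057], [0, 0, 0]],
    [255, [0, 0.0015, -0.057], [0, 0, 0]],
    [255, [0.01, 0.001, -0.057], [0, 0, 0]],
    [255, [0.02, 0.0005, -0.057], [0, 0, 0]],
    [255, [0.03, 0, -0.057], [0, 0, 0]],
    [255, [0.036, -0.0005, -0.057], [0, 0, 0]],
    [255, [0.042, -0.001, -0.057], [0, 0, 0]],
    [255, [0.048, -0.0013, -0.057], [0, 0, 0]],
    [255, [0.054, -0.0016, -0.057], [0, 0, 0]],
    [255, [0.054, -0.0016, -0.057], [0, 0, 0]]
  ]
}}

```text
clock: 10.22
tcp_pos: [0.5653, 0.1508, 0.0074]
tcp_rot: [-180.0, -0.0, -3.3]
ft_force: [-0.9, -0.0, -2.6]
width: 0.0351
```

No contact force with the edge about 15 mm in, so I'll go deeper.

{"name": "drive_tool", "arguments": {
  "commands": [
    [255, [0.007, -0.0004, 0], [0, 0, 0]],
    [255, [0.014, -0.0008, 0], [0, 0, 0]],
    [255, [0.021, -0.0012, 0], [0, 0, 0]],
    [255, [0.028, -0.0016, 0], [0, 0, 0]],
    [255, [0.028, -0.0016, 0], [0, 0, 0]],
    [255, [0.028, -0.0016, -0.002], [0, 0, 0]],
    [255, [0.028, -0.0016, -0.002], [0, 0, 0]]
  ]
}}

```text
clock: 10.8
tcp_pos: [0.5923, 0.1494, 0.0049]
tcp_rot: [180.0, 0.0, -3.3]
ft_force: [0.3, -0.5, -2.1]
width: 0.0346
```

Run:
```python
from h import *
im,d=ctrl.read_camera("wrist"); cv2.imwrite("pics/w4.png",im[...,::-1])
im,d=ctrl.read_camera("side"); cv2.imwrite("pics/s4.png",cv2.resize(im[170:300,150:310,::-1],None,fx=4,fy=4))
```

```text
(no output)
```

View pics/w4.png

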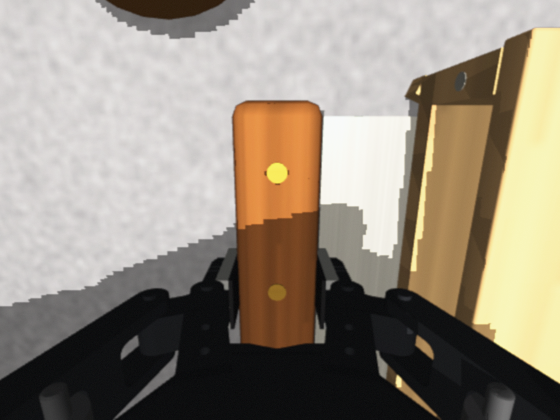

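The blade is inside the slot: the rack front crosses it at (410,115), with an even margin to the rail. Release partly so the front finger keeps clear of the rack, then lift.

{"name": "drive_tool", "arguments": {
  "commands": [
    [110, [0, 0, 0], [0, 0, 0]],
    [110, [0, 0, 0], [0, 0, 0]],
    [110, [0, 0, 0], [0, 0, 0]],
    [110, [0, 0, 0], [0, 0, 0]],
    [110, [0, 0, 0.03], [0, 0, 0]],
    [110, [0, 0, 0.06], [0, 0, 0]],
    [110, [-0.02, 0, 0.09], [0, 0, 0]],
    [110, [-0.055, 0.003, 0.09], [0, 0, 0]],
    [110, [-0.065, 0.003, 0.09], [0, 0, 7]],
    [110, [-0.065, 0.003, 0.09], [0, 0, 14]],
    [110, [-0.065, 0.003, 0.09], [0, 0, 20]],
    [110, [-0.065, 0.003, 0.09], [0, 0, 20]]
  ]
}}

```text
clock: 11.9
tcp_pos: [0.5274, 0.1525, 0.0957]
tcp_rot: [180.0, -0.0, 17.0]
ft_force: [1.0, -0.3, -0.5]
width: 0.0484
```

{"name": "drive_tool", "arguments": {
  "commands": [
    [110, [0, 0, 0], [0, 0, 7]],
    [110, [0, 0, 0], [0, 0, 14]],
    [110, [0, 0, 0], [0, 0, 21]],
    [110, [0, 0, 0], [0, 0, 28]],
    [110, [0, 0, 0], [0, 0, 35]],
    [110, [0, 0, 0], [0, 0, 42]],
    [110, [0, 0, 0], [0, 0, 49]],
    [110, [0, 0, 0], [0, 0, 56]],
    [110, [0, 0, 0], [0, 0, 63]],
    [110, [0, 0, 0], [0, 0, 70]],
    [110, [0, 0, 0], [0, 0, 70]],
    [110, [0, 0, 0], [0, 0, 70]]
  ]
}}

```text
clock: 12.9
tcp_pos: [0.5275, 0.1524, 0.0953]
tcp_rot: [180.0, 0.0, 86.3]
ft_force: [0.3, 0.1, 0.3]
width: 0.0483
```

```bash
cat > m.py <<'E'
from h import *
import sys
s=ctrl.read_state(); print(s["tcp_pos"].round(4),s["tcp_rot"].round(1),s["width"],s["joint_pos"].round(0))
yaw=np.radians(-3.3); u=np.array([np.cos(yaw),np.sin(yaw)]); v=np.array([-u[1],u[0]])
print("tcp u,lat",s["tcp_pos"][:2]@u,s["tcp_pos"][:2]@v)
for c in ("wrist","top"):
    im,d=ctrl.read_camera(c); cv2.imwrite(f"pics/{sys.argv[1]}_{c}.png",im[...,::-1])
    W=cloud(c,d); q=W.reshape(-1,3); q=q[~np.isnan(q[:,0])]
    x=q[:,:2]@u; l=q[:,:2]@v
    g=q[(q[:,2]>.024)&(q[:,2]<.034)&(x>.53)&(x<.645)&(abs(l-.1815)<.095)]
    if len(g)>50:
        r=cv2.minAreaRect(g[:,:2].astype(np.float32)); o=np.array(r[0]); print(c,"grip",len(g),r,"u,lat",o@u,o@v)
    k=(q[:,2]>.055)&(q[:,2]<.075)&(abs(l-.1815)<.08)&(x>.62)&(x<.70)
    if k.sum()>50:
        ys=np.arange(.11,.25,.005); a=[(y,np.percentile(x[k][abs(l[k]-y)<.0025],2)) for y in ys if (abs(l[k]-y)<.0025).sum()>5]
        p=np.polyfit(*zip(*a),1); print(c,"rack front u",np.polyval(p,.1815),"extra yaw",-np.degrees(p[0]))
E
python3 m.py w5
```

```text
[0.5275 0.1524 0.0953] [180.    0.   86.3] 0.04827977706296176 [ 12.  26.  95.  -0.  59. -74.]
tcp u,lat 0.5178360713111552 0.18246992204535467
wrist grip 4100 ((0.5886894464492798, 0.1481781005859375), (0.15614067018032074, 0.03514954447746277), 86.1566390991211) u,lat 0.5791835632127343 0.18181972928760015
top grip 197 ((0.6111740469932556, 0.09351356327533722), (0.07049116492271423, 0.08065924793481827), 84.435302734375) u,lat 0.6047775910651276 0.12854013995645866
top rack front u 0.651106066227228 extra yaw -4.11624474610155
```

The released grip is on the midline (lateral 0.1818). Lowering behind it.

{"name": "drive_tool", "arguments": {
  "commands": [
    [110, [0, -0.0005, -0.03], [0, 0, 0.4]],
    [110, [0, -0.0005, -0.06], [0, 0, 0.4]],
    [110, [0, -0.0005, -0.085], [0, 0, 0.4]],
    [110, [0, -0.0005, -0.09], [0, 0, 0.4]],
    [110, [0.02, -0.0015, -0.09], [0, 0, 0.4]],
    [110, [0.03, -0.002, -0.09], [0, 0, 0.4]],
    [110, [0.036, -0.0025, -0.09], [0, 0, 0.4]],
    [110, [0.042, -0.003, -0.09], [0, 0, 0.4]],
    [110, [0.048, -0.0033, -0.09], [0, 0, 0.4]],
    [110, [0.054, -0.0036, -0.09], [0, 0, 0.4]],
    [110, [0.06, -0.004, -0.09], [0, 0, 0.4]],
    [110, [0.06, -0.004, -0.09], [0, 0, 0.4]]
  ]
}}

```text
clock: 14.0
tcp_pos: [0.5885, 0.1483, 0.0055]
tcp_rot: [179.9, -0.0, 87.1]
ft_force: [-0.6, 1.0, 0.2]
width: 0.0482
```

{"name": "drive_tool", "arguments": {
  "commands": [
    [110, [0.003, -0.0002, 0], [0, 0, 0]],
    [110, [0.006, -0.0003, 0], [0, 0, 0]],
    [110, [0.009, -0.0005, 0], [0, 0, 0]],
    [110, [0.011, -0.0006, 0], [0, 0, 0]],
    [110, [0.011, -0.0006, 0], [0, 0, 0]]
  ]
}}

```text
clock: 14.42
tcp_pos: [0.5989, 0.1477, 0.0052]
tcp_rot: [180.0, -0.0, 87.1]
ft_force: [0.5, 0.6, 0.7]
width: 0.0486
```

```bash
python3 m.py w6
```

```text
[0.5989 0.1477 0.0052] [180.   -0.   87.1] 0.04862975303622693 [ 10.  41.  85.  -0.  54. -77.]
tcp u,lat 0.5893615822663097 0.1819233318325953
wrist grip 6232 ((0.6195722222328186, 0.14651277661323547), (0.1569976657629013, 0.06946994364261627), 86.69402313232422) u,lat 0.6101109924446172 0.18193490366523182
top grip 111 ((0.6285961270332336, 0.0784497857093811), (0.04268777370452881, 0.04806091636419296), 0.2634212076663971) u,lat 0.6230379137993539 0.11450422598130541
top rack front u 0.667611901279959 extra yaw -20.824628161581224
```

View pics/w6_wrist.png

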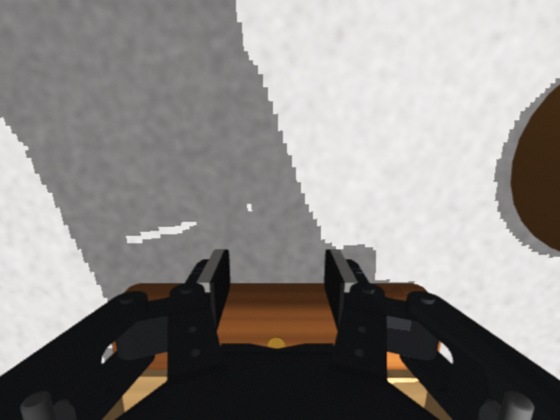

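The fingers sit behind the grip (rear edge at row 285), squarely centred. No stop force yet, so I keep pushing in small steps.

{"name": "drive_tool", "arguments": {
  "commands": [
    [110, [0.0015, -0.0001, 0], [0, 0, 0]],
    [110, [0.003, -0.0002, 0], [0, 0, 0]],
    [110, [0.0045, -0.0003, 0], [0, 0, 0]],
    [110, [0.0045, -0.0003, 0], [0, 0, 0]]
  ]
}}

```text
clock: 14.85
tcp_pos: [0.6032, 0.1474, 0.0053]
tcp_rot: [180.0, -0.0, 87.1]
ft_force: [-0.1, -0.2, -0.6]
width: 0.0483
```

{"name": "drive_tool", "arguments": {
  "commands": [
    [110, [0.001, 0, 0], [0, 0, 0]],
    [110, [0.002, -0.0001, 0], [0, 0, 0]],
    [110, [0.003, -0.0002, 0], [0, 0, 0]],
    [110, [0.003, -0.0002, 0], [0, 0, 0]]
  ]
}}

```text
clock: 15.18
tcp_pos: [0.6057, 0.1475, 0.0053]
tcp_rot: [-179.9, -0.0, 87.1]
ft_force: [-4.8, 0.7, 2.0]
width: 0.0487
```

Contact has begun (-4.8 N). Pressing a little further to seat it squarely.

{"name": "drive_tool", "arguments": {
  "commands": [
    [110, [0.001, 0, 0], [0, 0, 0]],
    [110, [0.002, -0.0001, 0], [0, 0, 0]],
    [110, [0.002, -0.0001, 0], [0, 0, 0]],
    [110, [0.002, -0.0001, 0], [0, 0, 0]]
  ]
}}

```text
clock: 15.52
tcp_pos: [0.6059, 0.1476, 0.0052]
tcp_rot: [-179.7, 0.0, 87.1]
ft_force: [-19.9, 2.5, 12.2]
width: 0.0484
```

Firm stop at TCP u = 0.596 (0.595 expected when flush). Backing off and checking.

{"name": "drive_tool", "arguments": {
  "commands": [
    [110, [-0.02, 0.001, 0], [0, 0, 0]],
    [110, [-0.05, 0.003, 0], [0, 0, 0]],
    [110, [-0.08, 0.005, 0.03], [0, 0, 0]],
    [110, [-0.1, 0.006, 0.07], [0, 0, 0]],
    [110, [-0.1, 0.006, 0.11], [0, 0, 0]],
    [110, [-0.1, 0.006, 0.13], [0, 0, 0]],
    [110, [-0.1, 0.006, 0.13], [0, 0, 0]],
    [110, [-0.1, 0.006, 0.13], [0, 0, 0]]
  ]
}}

```text
clock: 16.18
tcp_pos: [0.5086, 0.1533, 0.1367]
tcp_rot: [179.8, -0.0, 87.1]
ft_force: [-1.1, 0.3, -0.9]
width: 0.0486
```

```bash
python3 m.py w7
python3 - <<'E'
from h import *
im,d=ctrl.read_camera("side"); cv2.imwrite("pics/s7.png",cv2.resize(im[140:360,130:330,::-1],None,fx=2.7,fy=2.7))
W=cloud("side",d); w=W.reshape(-1,3); w=w[~np.isnan(w[:,0])]
q=w[(w[:,2]>.042)&(w[:,2]<.055)&(np.hypot(w[:,0]-.555,w[:,1]-.316)<.07)]
print("roll",cv2.minAreaRect(q[:,:2].astype(np.float32)),np.median(q[:,2]))
a=cv2.imread("pics/w7_wrist.png"); b=cv2.imread("pics/s7.png"); h=400
cv2.imwrite("pics/both.png",np.hstack([cv2.resize(a,(400,300)),cv2.resize(b,(273,300))]))
E
```

```text
[0.5086 0.1533 0.1367] [179.8  -0.   87.1] 0.04861767599744995 [ 13.  20.  96.  -0.  63. -74.]
tcp u,lat 0.49893028379175325 0.18230910593600924
wrist grip 3071 ((0.6309251189231873, 0.14706562459468842), (0.11677098274230957, 0.03408542647957802), 86.99689483642578) u,lat 0.6214132397942024 0.1831403533745005
top grip 276 ((0.6314863562583923, 0.09647871553897858), (0.08184359967708588, 0.03991484269499779), 86.65086364746094) u,lat 0.6248855326916667 0.13266963377202895
top rack front u 0.6474045953558063 extra yaw -1.9169865646734692
roll ((0.5539389848709106, 0.3169514834880829), (0.09782767295837402, 0.10043508559465408), 60.61212921142578) 0.04805535148589706
```

View pics/both.png

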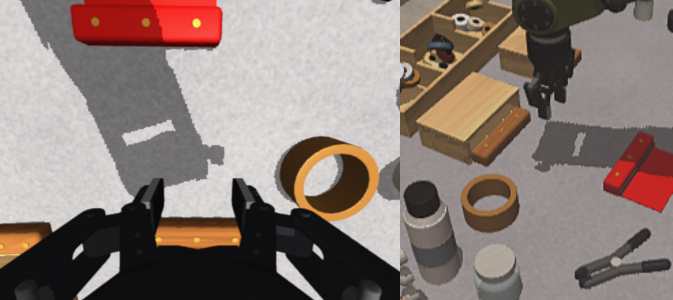

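It looks flush in the side crop, with the roll flat. I'll move the arm aside for one unobstructed check.

{"name": "drive_tool", "arguments": {
  "commands": [
    [110, [-0.1, -0.36, 0.08], [0, 0, 0]],
    [110, [-0.1, -0.36, 0.08], [0, 0, 0]],
    [110, [-0.1, -0.36, 0.08], [0, 0, 0]],
    [110, [-0.1, -0.36, 0.08], [0, 0, 0]],
    [110, [-0.1, -0.36, 0.08], [0, 0, 0]],
    [110, [-0.1, -0.36, 0.08], [0, 0, 0]],
    [110, [-0.1, -0.36, 0.08], [0, 0, 0]],
    [110, [-0.1, -0.36, 0.08], [0, 0, 0]],
    [110, [-0.1, -0.36, 0.08], [0, 0, 0]],
    [110, [-0.1, -0.36, 0.08], [0, 0, 0]],
    [110, [-0.1, -0.36, 0.08], [0, 0, 0]],
    [110, [-0.1, -0.36, 0.08], [0, 0, 0]]
  ]
}}

```text
clock: 17.33
tcp_pos: [0.4077, -0.2067, 0.2142]
tcp_rot: [-179.9, -0.1, 87.0]
ft_force: [0.8, 0.5, -0.5]
width: 0.0488
```

```bash
python3 m.py w8
python3 - <<'E'
from h import *
im=cv2.imread("pics/w8_top.png"); cv2.imwrite("pics/t8c.png",cv2.resize(im[85:215,130:360],None,fx=3,fy=3))
E
```

```text
[ 0.4077 -0.2067  0.2142] [-1.799e+02 -1.000e-01  8.700e+01] 0.04876015626706177 [ -31.    6.  103.    0.   71. -119.]
tcp u,lat 0.41892489818021306 -0.18290264868425665
wrist grip 1085 ((0.6300062537193298, 0.11441479623317719), (0.08686529099941254, 0.0370326042175293), 85.59089660644531) u,lat 0.6223754114014142 0.15049077249274947
top grip 642 ((0.6342949271202087, 0.14688587188720703), (0.17726559937000275, 0.040309831500053406), 86.73147583007812) u,lat 0.6247878075209572 0.18315487845987416
top rack front u 0.6437327340265412 extra yaw 0.002674311677450041
```

View pics/t8c.png

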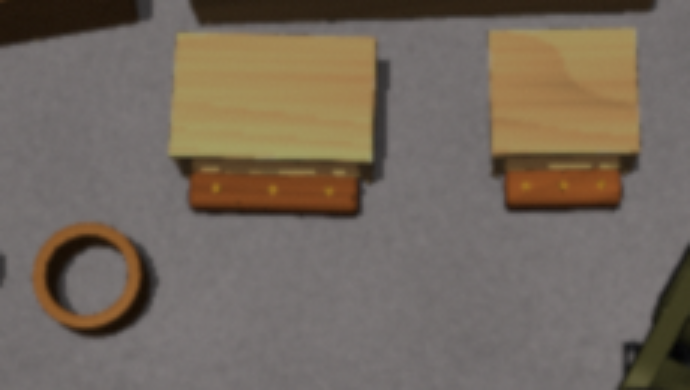

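Clear view: the wide grip lies flush and square against the rack at (273,190), just like the small one at (563,187), and the roll is flat at (88,277). From the top camera the grip is 18.9 mm in front (18 nominal), within about 1.5 mm laterally and within 0.1° of square. Handing in.

```bash
python3 -c "
from station import ctrl
print(ctrl.sign_off())"
```

```text
the job is handed in; nothing more can be done
None
```

The wide spatula is home in the wide rack's slot, the tape roll lies clear of it, and I handed the job in after about 17.5 s of the 72 s allowed. No verdict was reported.

**What I did:** I gripped the roll by its near wall, set it flat to the left of the rack, then picked up the wood and steel spatula by its grip. I slid the blade about 43 mm into the slot, released it, and pushed the grip home from behind with the fingers. It came to a firm stop at about 20 N.

**Last checks, from the top camera unless noted:**
- **Depth:** the spatula's origin is 18.9 mm in front of the rack face (18 nominal, 22 allowed).
- **Sideways:** it is 0 to 2.5 mm off the slot's middle line (7 allowed), depending on which view the line comes from. My three measurements of that line differ by about 2.4 mm.
- **Square:** it is within about 0.1° of the rack.
- **Roll:** it lies flat at (0.554, 0.317), about 170 mm to the side of the slot line (side camera).
- **Small spatula:** it looked home in its rack in the last top picture.
- **Other bystanders:** I did not measure them. The arm's route stayed clear of them.

Some late grip measurements disagreed, because the arm partly hid the grip or it was only partly in view, and I set those aside. That affected the wrist camera's last readings and the top camera's before the arm moved away.

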